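# Load a tube into the block heater: feel for the well without a leftover sleeve

## Robot

A 6-joint arm with a two-finger parallel gripper is mounted at the origin on a cart in front of the work surface, level with it; the furniture and walls round the work are solid. World frame = base frame: x ahead of the robot, y to its left, z up, the work surface at z = 0. Lengths are in m, angles in rad, forces in N, time in s.
With the tool pointing down it reaches from about 0.35 to 0.725 m from the base axis. Payload 4.3 kg.
Tool frame: the origin (TCP) lies at the very end of the fingers, on their centre line; the grasp point (between the pads) lies 19 mm behind it; z points along the fingers, y is the direction in which the jaws open and shut (so a half turn about z gives the same grasp; the last joint's range is limited). The gripper opens to 85 mm and grips with 20 to 120 N. Pads are 22 mm wide; open, the fingers measure 114 mm over their backs; the gripper's body (76 mm by 85 mm) begins 54 mm behind the grasp point. The pads swing forward as they close: fully open they stand 13 mm farther back than shut.
Start: joints at [-1.211, 0.377, 0.081, 1.274, 0, 1.46], TCP at [0.26, -0.513, 0.231] pointing down, gripper open.
Joint ranges: [-2.72, 2.72], [-0.84, 1.66], [-1.02, 1.22], [-1.77, 2.12], [-1.37, 1.28], [-3.14, 3.14]. Speed limits (rad/s): [2.57, 2.57, 3.14, 3.14, 3.14, 3.14].

## Interface

Orientations are given as a rotation vector (axis times angle).
In Python, from rig import env gives the robot as it stands.
- The arm moves only by the tool play_rows, never from a script. Its argument "steps" is a list of rows, each a list of 3 entries, a list of its own where there are three numbers: the shift along the world's x, y, z in cm, then the turn, a rotation vector about the world's x, y, z in rad, then the opening, from 0 (shut) to 1 (fully open). A call has 1 to 5 rows; each row is the pose to reach, as a shift and turn from the pose commanded when the call began; what a row does not reach only later rows make up. A row lasts 1/10 s, in which the tool goes at most 50 mm and 8.59 degrees, less where a joint would pass 70% of its speed; a pose out of reach is approached as far as the arm can. A call with a gripper value outside its range is refused whole. The fingers move at their own pace and stop on an object; "newtons" is the grip in N (left out, the last holds). Time passes only in rows, so rows that repeat a pose let the fingers close. It gives the time, the measured TCP pose, the force and the opening at its end, in the units of the state.
- env.get_state(): the state, without advancing time (a new reading comes with each control period).
- env.snapshot(name): name is "scene" or "top" or "wrist"; returns the picture (400x640x3 uint8, blue, green, red); there is no depth.
- env.camera_model(name): a dict with "fovy" (degrees; the focal length in pixels is half the picture's height over the tangent of half this angle, whatever the lens; pixels are square), "cx", "cy" (the principal point, pixels), "pose" (4x4, takes a point from camera to world coordinates); the wrist camera has in their place "mount" (4x4, takes a point from camera to tool coordinates, whose origin is the TCP and whose axes are the flange's). Camera axes: x right, y up, looking along -z (the intrinsics and any distortion apply to the point x, -y, -z); pixel columns grow to the right and rows downward; lengths in m; the calibration is good to about 2 mm. A picture is of the moment at which its call begins: read the wrist's pose just before it. camera_model takes no time and is no camera call.
- env.sign_off(): hands the job in, once; it reports no verdict.
Trained networks look in the newest picture that a camera, given by its name, has taken for a name from the list of things; names that differ only in an ending like _2 or _b are one class to them, and where a whole thing is asked for, a point or a joint stands for the part that bears it (a point fixed in the world has none). Each returns a list of dicts, best first, with "conf" (0 to 1); they miss things now and then, are a little off and sometimes report something else, mostly with a low value. They report only what shows in the picture. A call takes as long as a camera call. They do not tell look-alikes from the thing itself.
- env.search_frame(camera, label): "point" ([column, row] as shares, 0 to 1, of the picture: columns of its width, rows of its height, amid what is visible of it).
- env.trace(camera, label): "pixels" (400x640 bool, what is visible of it) and "point" ([column, row] as shares, 0 to 1, of the picture: columns of its width, rows of its height, amid what is visible of it).
- env.pinpoint(camera, label): "point" ([column, row] as shares, 0 to 1, of the picture: columns of its width, rows of its height: a listed point, or the origin of a listed thing).
The state is a dict: "time": time; "joint_positions": joint angles; "qd": joint speeds; "joint_efforts": joint torques, N m; "ee_pos": TCP position; "ee_rot": TCP orientation; "contact_force": force on the tool from outside, world axes, zero at the start; "ft_torque": the same for the moment, N m; "gripper_width": finger opening in m.
Only numpy, scipy, OpenCV 4.12 (cv2) and the standard library are available. Lean on these libraries where they do the work, as an engineer would, in place of code of your own. Each camera call takes 0.05 s, during which the arm holds its last target. There are 200 camera calls.

## Task

Take the stoppered glass tube out of the rack and put it into the block heater, pushed fully down onto the floor of one of its three empty-looking wells, then let go. The last user left reducing sleeves deep down in two of these three wells, where they are hard to see, so feel each well with the tube: every well grips the tube lightly with a spring on the way down, but if the tube stops dead well short of the floor, draw it out again and try another well. It is glass: never press hard, lower it rather than drop it, and leave the other two tubes standing where they are.

Things in the scene. Friction and masses are not known exactly. Their poses are not given: they have to be found in the camera images.
- tube: The tube to load: closed cylindrical glass test tube with a stopper, the only stoppered tube in the rack. 17.5 mm diameter, 131 mm tall with the stopper, the glass is graspable up to 115 mm, 22 g (varies). Origin: centre of its underside; z up along the tube.
- heater: Block heater, fixed: white case 150 x 216 mm, 70 mm high, sloped control panel in front; its drilled aluminium block (62 x 176 mm) has its top 85 mm above the worktop. Four upright wells in a row, 40 mm apart: bore 19.6 mm, mouth chamfer 3 mm, sprung floor 60 mm below the top. Origin: on the worktop under the block's middle; x away from the panel, y toward well_1, z up.
- floor_2: Sprung floor disc of well_2 (grey silicone, 19 mm across): it gives 1 mm for every 3.5 N and creeps back when let go, as do those of wells 3 and 4. What is in the well stands on it. A push of up to 10 N seats the tube and is harmless; 20 N is too much for the glass. Origin: top face of the disc, 60 mm below the block top when unloaded.
- floor_3: The same in well_3.
- floor_4: The same in well_4.
- well_1 (a point): Leftmost well seen from the panel, taken: a stoppered tube stands in it. Point: centre of its mouth, level with the block top. 
- well_2 (a point): Second well from the left, looks empty. Point: centre of its mouth, level with the block top. A spring-loaded ball in the far wall of wells 2 to 4 is met by the tube's foot about 17 mm below the block top: it yields to a push of 2 to 8 N, then drags with 1 to 5 N and holds the tube where it is left, so the tube does not sink by its weight. On the floor the tube stands 71 mm out of the block.
- well_3 (a point): Third well from the left, looks empty. Point: centre of its mouth, level with the block top. In two of wells 2 to 4 (which two differs each time) a loose grey silicone reducing sleeve stands on the floor, 17.4 mm outside, 12 mm bore, one 28 mm and one 19 mm tall: there the tube stops dead about 32 or 41 mm below the block top (only the floor spring gives a little); in the clear well it goes 60 mm down.
- well_4 (a point): Rightmost well, looks empty. Point: centre of its mouth, level with the block top. 
- rack: White two-row tube rack, fixed, 58 x 135 x 68 mm; the tubes stand in square holes of its plates on its base, 6 mm above the worktop, and lift straight out. Origin: centre of its underside; y along its length, z up.
- tube_in_block: Stoppered tube, 17.5 mm x 131 mm, standing fully down in well_1; leave it alone. Origin: centre of its underside.
- open_tube: Tube without stopper, 17.5 mm x 125 mm, in the rack diagonally across from the tube to load (29 and 50 mm off, along the rack's x and y); leave it alone. Origin: centre of its underside.
Mind the look-alikes: they are no part of the job. What is shaped like the tube but pink or yellow is not meant.

How it is judged:
On the way, in this order (a step that is already met when the one before it is completed fails the run):
1. the tube is out of the rack, above the block's top (height (world z) of tube above 0.085 m), for 0.1 s.
2. the tube stands fully down on the floor of an empty well (((horizontal distance between tube and well_2 below 0.003 m and z of tube in the frame of well_2 below -0.056 m) or (horizontal distance between tube and well_3 below 0.003 m and z of tube in the frame of well_3 below -0.056 m) or (horizontal distance between tube and well_4 below 0.003 m and z of tube in the frame of well_4 below -0.056 m))), for 0.2 s.
At the end, for the whole second after the job is handed in: The tube stands released, upright (0.08 rad) and still on the floor of the well that has no sleeve (of well_2 to well_4): underside 56 mm or more below the block top, within 3 mm of the well axis. The tube in well_1 is within 10 mm, the open tube within 12 mm of its start (((horizontal distance between tube and well_2 below 0.003 m and z of tube in the frame of well_2 below -0.056 m) or (horizontal distance between tube and well_3 below 0.003 m and z of tube in the frame of well_3 below -0.056 m) or (horizontal distance between tube and well_4 below 0.003 m and z of tube in the frame of well_4 below -0.056 m)) and angle between tube's own z axis and vertical below 0.08 rad and linear speed of tube below 0.02 m/s and distance of tube_in_block from where it was at the start of the episode below 0.01 m and distance of open_tube from where it was at the start of the episode below 0.012 m); the robot touches nothing.
It fails at once if pressed hard: more than 20 N onto the floor of a well, directly or through a sleeve (contact force between any of floor_2, floor_3, floor_4 and anything else above 20 N).
It fails at once if rammed the heater: more than 60 N of contact force on it altogether (contact force between heater and anything else above 60 N).
It fails at once if the tube was dropped or rammed: it moved faster than 0.4 m/s inside a well (linear speed of tube above 0.4 m/s and ((horizontal distance between tube and well_2 below 0.004 m and z of tube in the frame of well_2 below -0.008 m) or (horizontal distance between tube and well_3 below 0.004 m and z of tube in the frame of well_3 below -0.008 m) or (horizontal distance between tube and well_4 below 0.004 m and z of tube in the frame of well_4 below -0.008 m))).
It fails at once if another tube was disturbed (moved more than 20 mm) (distance of any of tube_in_block, open_tube from where it was at the start of the episode above 0.02 m).
It also fails if it takes over 70 s, if anything falls off the work surface, if the arm or the gripper's body presses on something with over 40 N, if the wrist force passes 120 N, or if a joint passes its speed limit or range.

## Working session

There is one attempt and no reset: what is moved stays moved. The work goes in short steps, Python scripts to look and compute and a tool call to move; the robot and the scene stay as the last step left them, time stands still between calls to the robot, and variables do not carry over. Pictures are saved under pics/ and viewed, about 8 in all and at most 12, crops included, and the job is handed in when it is done.

Besides the shell and the picture viewer there is one more tool, called as name(argument=value, ...) on one line, values as JSON. play_rows: Moves the arm, as the interface text tells. Its arguments: {"type":"object","properties":{"steps":{"type":"array"},"newtons":{"type":"number"}},"required":["steps"]}

```bash
mkdir -p pics; cat > h.py <<'E'
import numpy as np, cv2
from scipy.spatial.transform import Rotation as R
from rig import env
def cam(n):
    m=env.camera_model(n); f=200/np.tan(np.radians(m['fovy'])/2)
    if 'pose' in m: T=np.array(m['pose'])
    else:
        s=env.get_state(); T=np.eye(4); T[:3,:3]=R.from_rotvec(s['ee_rot']).as_matrix(); T[:3,3]=s['ee_pos']; T=T@np.array(m['mount'])
    return m,f,T
def ray(n,px):
    m,f,T=cam(n); d=np.array([(px[0]-m['cx'])/f,-(px[1]-m['cy'])/f,-1.]); return T[:3,3],T[:3,:3]@d
def atz(n,px,z):
    o,d=ray(n,px); return o+d*(z-o[2])/d[2]
def proj(n,p):
    m,f,T=cam(n); q=np.linalg.inv(T)@np.append(p,1); return np.array([m['cx']+f*q[0]/-q[2], m['cy']-f*q[1]/-q[2]])
E
python3 - <<'E'
from h import *
print({k:(np.round(v,3).tolist() if not isinstance(v,str) else v) for k,v in env.get_state().items()})
for n in ['scene','top']:
    im=env.snapshot(n); cv2.imwrite(f'pics/{n}0.png',im)
    print(n,env.camera_model(n))
    for l in ['tube','well_1','well_2','well_3','well_4','rack','heater','open_tube','tube_in_block']:
        print(l,[(np.round(np.array(r['point'])*[640,400],1).tolist(),round(r['conf'],2)) for r in env.pinpoint(n,l)][:5])
print(env.camera_model('wrist'))
E
```

```text
{'time': 0.0, 'joint_positions': [-1.211, 0.378, 0.08, 1.274, -0.0, 1.461], 'qd': [0.001, -0.0, -0.0, -0.002, -0.0, -0.001], 'joint_efforts': [0.0, -46.36, 26.988, 0.021, 0.0, -0.0], 'ee_pos': [0.26, -0.512, 0.23], 'ee_rot': [-3.053, -0.731, 0.0], 'contact_force': [0.882, -0.235, 0.626], 'ft_torque': [-0.021, -0.025, 0.001], 'gripper_width': 0.086}
scene {'fovy': 44.60123772211499, 'cx': 314.57825437850624, 'cy': 199.98145137879942, 'pose': array([[-0.83877944,  0.36980101, -0.39962016,  0.15917078],
       [-0.54446919, -0.56762083,  0.61754344,  0.61156732],
       [ 0.00153546,  0.7355636 ,  0.67745393,  0.74180323],
       [ 0.        ,  0.        ,  0.        ,  1.        ]])}
tube [([336.7, 161.2], 0.78), ([390.7, 199.4], 0.75), ([326.0, 175.0], 0.6), ([341.9, 205.7], 0.55), ([221.4, 274.6], 0.43)]
well_1 [([270.4, 236.2], 0.76), ([258.5, 245.0], 0.68), ([240.6, 264.6], 0.6)]
well_2 [([270.4, 236.2], 0.76), ([258.5, 245.0], 0.68), ([240.6, 264.6], 0.6)]
well_3 [([270.4, 236.2], 0.76), ([258.5, 245.0], 0.68), ([240.6, 264.6], 0.6)]
well_4 [([270.4, 236.2], 0.76), ([258.5, 245.0]
[... 957 characters left out ...]
 197.1], 0.97), ([244.4, 202.4], 0.95), ([266.0, 202.4], 0.68), ([228.7, 200.5], 0.64)]
rack [([407.3, 209.7], 0.85), ([415.3, 218.5], 0.36)]
heater [([241.8, 206.5], 0.55)]
open_tube [([413.9, 216.6], 0.47), ([240.7, 208.1], 0.22)]
tube_in_block [([216.1, 201.9], 0.5)]
{'fovy': 71.59425411853346, 'cx': 318.2244892693952, 'cy': 196.18913587128057, 'mount': array([[ 3.67513146e-04,  9.58890515e-01,  2.83776049e-01,
         7.18980158e-02],
       [ 9.99999206e-01, -6.94495040e-04,  1.05164567e-03,
        -5.92597445e-04],
       [ 1.20549411e-03,  2.83775437e-01, -9.58890008e-01,
        -1.42786064e-01],
       [ 0.00000000e+00,  0.00000000e+00,  0.00000000e+00,
         1.00000000e+00]])}
```

```bash
python3 - <<'E'
import cv2
a=cv2.imread('pics/top0.png')[130:290,170:470]; cv2.imwrite('pics/topc.png',cv2.resize(a,(800,427),interpolation=cv2.INTER_CUBIC))
a=cv2.imread('pics/scene0.png')[110:340,160:460]; cv2.imwrite('pics/scc.png',cv2.resize(a,(780,598),interpolation=cv2.INTER_CUBIC))
E
```

```text
(no output)
```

View pics/topc.png

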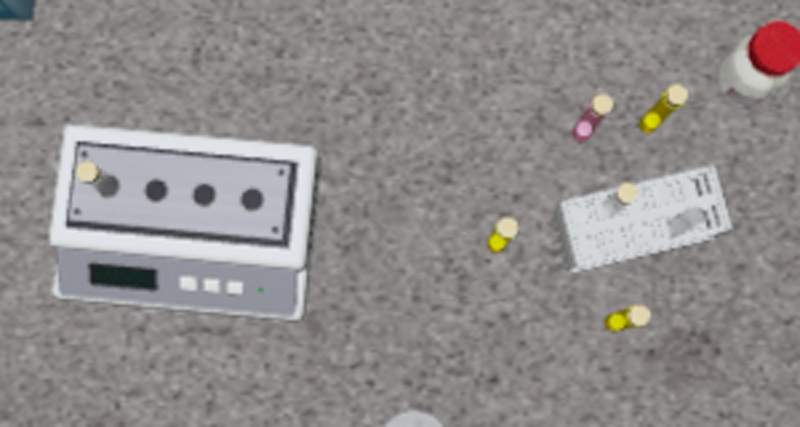

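View pics/scc.png

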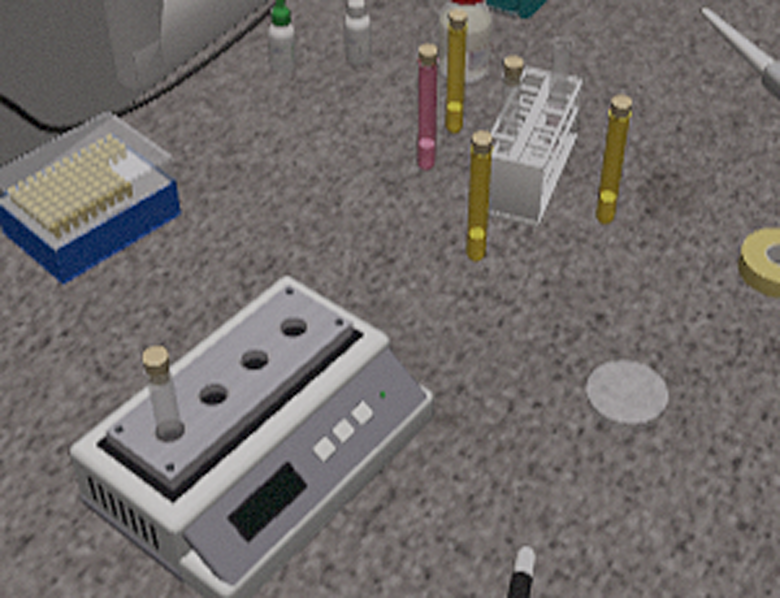

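The top view shows the heater wells at about px (210,200), (228,201), (246,203), (264,205), with the first one taken. The tube in the rack has its stopper at about (405,202) and the open tube is at about (428,213). The yellow and pink look-alikes stand around the rack.

```bash
python3 - <<'E'
from h import *
c=lambda x,y:(170+x/2.6667,130+y/2.6667)
s=lambda x,y:(160+x/2.6,110+y/2.6)
for k,p in dict(w1=(108,186),w2=(156,190),w3=(204,195),w4=(252,199)).items(): print(k,atz('top',c(*p),.085).round(4))
for k,p in dict(w2=(213,394),w3=(254,359),w4=(293,326)).items(): print('sc',k,atz('scene',s(*p),.085).round(4))
print('stop',atz('top',c(627,193),.137).round(4),atz('scene',s(513,64),.137).round(4))
print('rack',[atz('top',c(*p),.068).round(4).tolist() for p in [(560,200),(714,166),(732,228),(574,270)]])
for k,p in dict(pink=(602,104),y1=(677,95),y2=(506,228),y3=(640,315)).items(): print(k,atz('top',c(*p),.131).round(4))
m,f,T=cam('wrist'); print('wrist cam',T.round(3))
for p in [(.53,-.12,.137),(.5,-.12,0)]: print(proj('wrist',p))
E
```

```text
w1 [0.5735 0.2511 0.085 ]
w2 [0.5696 0.2114 0.085 ]
w3 [0.565  0.1718 0.085 ]
w4 [0.5611 0.1322 0.085 ]
sc w2 [0.5665 0.2154 0.085 ]
sc w3 [0.5628 0.1755 0.085 ]
sc w4 [0.5588 0.1357 0.085 ]
stop [ 0.5546 -0.169   0.137 ] [ 0.5518 -0.1632  0.137 ]
rack [[0.5595, -0.125, 0.068], [0.587, -0.2567, 0.068], [0.5339, -0.2693, 0.068], [0.5003, -0.1349, 0.068]]
pink [ 0.6279 -0.1529  0.131 ]
y1 [ 0.6345 -0.2135  0.131 ]
y2 [ 0.5287 -0.0733  0.131 ]
y3 [ 0.4588 -0.1765  0.131 ]
wrist cam [[ 0.453  0.855  0.253  0.324]
 [-0.892  0.435  0.128 -0.48 ]
 [-0.001 -0.284  0.959  0.374]
 [ 0.     0.     0.     1.   ]]
[-168.84587152 -660.7528293 ]
[  69.57575361 -230.52645658]
```

play_rows(steps=[[[3.2,3.8,0.4],[0,0,0.14],0.6],[[6.5,7.7,0.8],[0,0,0.28],0.6],[[9.8,11.5,1.2],[0,0,0.42],0.6],[[13,15.4,1.6],[0,0,0.56],0.6],[[16.3,19.2,2.0],[0,0,0.7],0.6]])

```text
time: 1.5
ee_pos: [0.4224, -0.3213, 0.2515]
ee_rot: [2.614, 1.741, 0.0]
contact_force: [1.2, -0.3, 0.4]
gripper_width: 0.051
```

play_rows(steps=[[[3.2,3.8,0],[0,0,0.14],0.6],[[6.5,7.7,0],[0,0,0.28],0.6],[[9.8,11.5,0],[0,0,0.42],0.6],[[13,15.4,0],[0,0,0.56],0.6],[[13,15.4,0],[0,0,0.6],0.6]])

```text
time: 2.0
ee_pos: [0.5545, -0.1639, 0.2508]
ee_rot: [1.977, 2.442, 0.004]
contact_force: [-0.9, -1.4, 0.1]
gripper_width: 0.0513
```

```bash
python3 - <<'E'
from h import *
s=env.get_state(); print(np.round(s['ee_pos'],4),np.round(s['ee_rot'],3))
im=env.snapshot('wrist'); cv2.imwrite('pics/w1.png',im)
M=R.from_rotvec(s['ee_rot']).as_matrix(); print(M.round(3))
for r in env.trace('wrist','tube')[:3]:
    ys,xs=np.nonzero(r['pixels']); print(r['conf'],np.array(r['point'])*[640,400],xs.min(),xs.max(),ys.min(),ys.max())
for z in (.137,.006): print(proj('wrist',(.554,-.167,z)))
E
```

```text
[ 0.5545 -0.1639  0.2508] [1.977 2.442 0.004]
[[-0.208  0.978  0.002]
 [ 0.978  0.208  0.002]
 [ 0.001  0.002 -1.   ]]
0.97 [367.424 223.2  ] 361 387 208 242
0.94 [231.616 178.08 ] 213 255 158 191
0.75 [312.32  91.28] 303 321 82 105
[320.56422123 193.15996136]
[319.84178326 167.9364298 ]
```

View pics/w1.png

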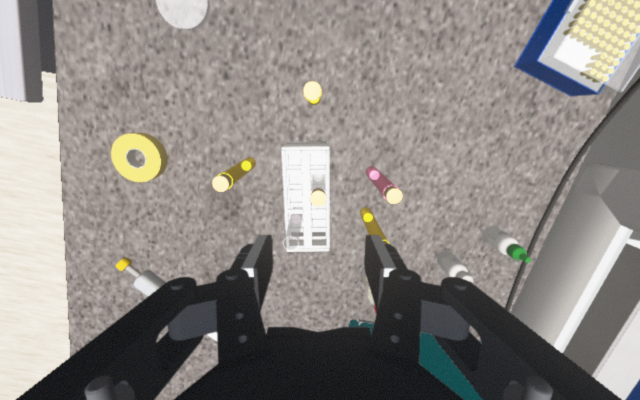

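The wrist view shows the stopper at about (318,198), midway between the open fingers, with the open tube at about (293,235). I'll refine its position from these pixels.

```bash
python3 - <<'E'
from h import *
im=cv2.imread('pics/w1.png'); hsv=cv2.cvtColor(im,cv2.COLOR_BGR2HSV)
m=cv2.inRange(hsv,(12,45,150),(32,140,255)); m[:183]=0;m[212:]=0;m[:,:303]=0;m[:,333:]=0
n,l,st,c=cv2.connectedComponentsWithStats(m); i=1+np.argmax(st[1:,4]); print(st[i],c[i])
p=atz('wrist',c[i],.137); print(p)
a=cv2.imread('pics/top0.png'); m2=cv2.inRange(cv2.cvtColor(a,cv2.COLOR_BGR2HSV),(12,45,130),(32,140,255))
n,l,st,c=cv2.connectedComponentsWithStats(m2)
for j in range(1,n):
    if st[j,4]>20: print(c[j],st[j,4],atz('top',c[j],.137).round(4), atz('top',c[j],.156).round(4))
print([atz('wrist',q,.068).round(4).tolist() for q in [(282,148),(328,148),(329,250),(285,250)]])
E
```

```text
[311 190  15  15 106] [318.50943396 197.89622642]
[ 0.55302143 -0.1720584   0.137     ]
[422.90384615 165.25      ] 52 [ 0.634  -0.2101  0.137 ] [ 0.6297 -0.2058  0.156 ]
[395.3125     168.47916667] 48 [ 0.6277 -0.151   0.137 ] [ 0.6235 -0.1478  0.156 ]
[202.41463415 193.80487805] 41 [0.578  0.2564 0.137 ] [0.5748 0.2517 0.156 ]
[404.55263158 201.76315789] 38 [ 0.5559 -0.1679  0.137 ] [ 0.5531 -0.1643  0.156 ]
[359.39583333 214.75      ] 48 [ 0.5296 -0.0721  0.137 ] [ 0.5273 -0.0704  0.156 ]
[408.88135593 247.6779661 ] 59 [ 0.4595 -0.1731  0.137 ] [ 0.4585 -0.1695  0.156 ]
[412.82544861 316.02773246] 613 [ 0.3209 -0.1756  0.137 ] [ 0.3226 -0.1719  0.156 ]
[[0.5034, -0.1415, 0.068], [0.5559, -0.1308, 0.068], [0.5848, -0.2589, 0.068], [0.5288, -0.2704, 0.068]]
```

play_rows(steps=[[[0.1,-0.3,-3],[0,0,0],0.6],[[0.1,-0.3,-7],[0,0,0],0.6],[[0.1,-0.3,-7],[0,0,0],0.6],[[0.1,-0.3,-7],[0,0,0],0.6]])

```text
time: 2.5
ee_pos: [0.5512, -0.1723, 0.1812]
ee_rot: [-1.991, -2.427, 0.001]
contact_force: [0.3, -0.5, 0.4]
gripper_width: 0.0512
```

```bash
python3 - <<'E'
from h import *
s=env.get_state(); print(np.round(s['ee_pos'],4),np.round(s['ee_rot'],3))
im=env.snapshot('wrist'); cv2.imwrite('pics/w2.png',im)
m=cv2.inRange(cv2.cvtColor(im,cv2.COLOR_BGR2HSV),(12,45,150),(32,140,255))
n,l,st,c=cv2.connectedComponentsWithStats(m)
for j in range(1,n):
    if st[j,4]>60: print(c[j],st[j],atz('wrist',c[j],.137).round(4))
E
```

```text
[ 0.5512 -0.1723  0.1812] [-1.991e+00 -2.427e+00  1.000e-03]
[315.63278689  69.16393443] [303  55  27  29 610] [ 0.5311 -0.0754  0.137 ]
[100.07589286 162.12784091] [  69  132   63   61 2464] [ 0.398  -0.1616  0.137 ]
[194.24537037 197.23842593] [183 181  30  28 432] [ 0.4629 -0.1742  0.137 ]
[426.70408163 211.35459184] [416 201  23  22 392] [ 0.6278 -0.152   0.137 ]
[325.42105263 216.09824561] [315 205  21  21 285] [ 0.557  -0.1699  0.137 ]
```

View pics/w2.png

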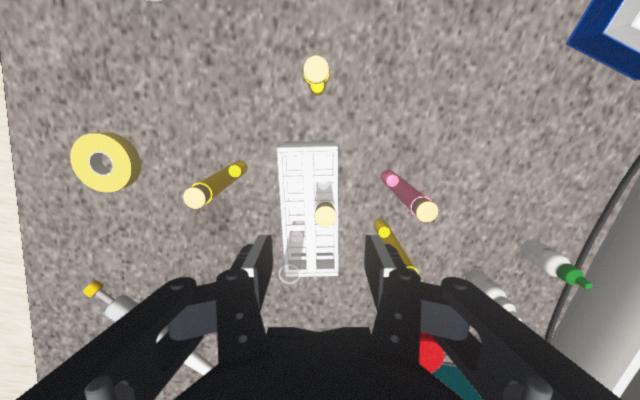

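play_rows(steps=[[[0.25,0.1,-1],[0,0,0],0.6],[[0.25,0.1,-4],[0,0,0],0.6],[[0.25,0.1,-7],[0,0,0],0.6],[[0.25,0.1,-9.4],[0,0,0],0.6],[[0.25,0.1,-9.4],[0,0,0],0.6]])

```text
time: 3.05
ee_pos: [0.5535, -0.1703, 0.0849]
ee_rot: [-1.988, -2.428, 0.002]
contact_force: [-1.0, 0.4, -0.1]
gripper_width: 0.0511
```

play_rows(steps=[[[0,0,0],[0,0,0],0.6],[[0,0,0],[0,0,0],0.6]])

```text
time: 3.25
ee_pos: [0.5568, -0.1716, 0.0894]
ee_rot: [1.987, 2.428, 0.002]
contact_force: [0.1, -0.2, 0.7]
gripper_width: 0.0507
```

```bash
python3 - <<'E'
from h import *
s=env.get_state(); print(np.round(s['ee_pos'],4),np.round(s['ee_rot'],3))
im=env.snapshot('wrist'); s=env.get_state(); print(np.round(s['ee_pos'],4))
sc=env.snapshot('scene')
a=cv2.resize(im[150:350,200:440],(480,400)); b=cv2.resize(sc[90:220,290:446],(480,400))
cv2.imwrite('pics/w3.png',np.vstack([a,b])[:800].copy() if 0 else cv2.resize(np.hstack([a,b]),(800,333)))
E
```

```text
[ 0.5568 -0.1716  0.0894] [1.987e+00 2.428e+00 2.000e-03]
[ 0.5568 -0.1716  0.0893]
```

View pics/w3.png

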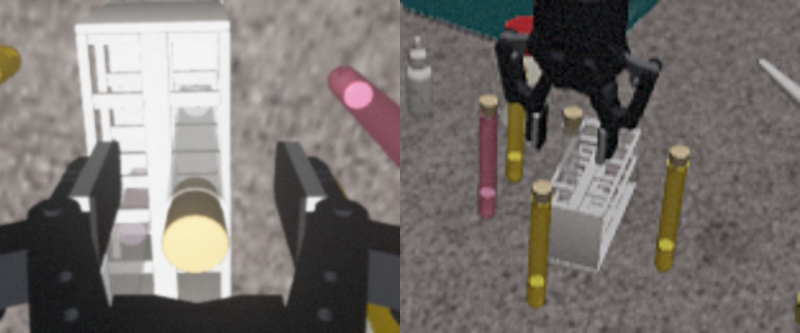

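```bash
python3 - <<'E'
from h import *
m,f,T=cam('wrist')
print(atz('wrist',(317,294),.137)); s=env.get_state(); print(s['ee_pos'], s['contact_force'])
E
```

```text
[ 0.55467828 -0.16762162  0.137     ]
[ 0.5565927  -0.1715371   0.08914582] [-1.00099912  0.58465258  0.19925077]
```

play_rows(steps=[[[0,0.3,0],[0,0,0],0.6],[[0,0.3,0],[0,0,0],0.1],[[0,0.3,0],[0,0,0],0.0],[[0,0.3,0],[0,0,0],0.0],[[0,0.3,0],[0,0,0],0.0]], newtons=40)

```text
time: 3.85
ee_pos: [0.5552, -0.1679, 0.0874]
ee_rot: [1.989, 2.431, 0.0]
contact_force: [-0.2, 0.5, 1.7]
gripper_width: 0.0163
```

play_rows(steps=[[[0,0,0],[0,0,0],0.0],[[0,0,0],[0,0,0],0.0],[[0,0,2],[0,0,0],0.0],[[0,0,5],[0,0,0],0.0],[[0,0,8],[0,0,0],0.0]])

```text
time: 4.35
ee_pos: [0.5544, -0.1676, 0.1671]
ee_rot: [-1.989, -2.43, 0.001]
contact_force: [1.0, -0.6, 0.1]
gripper_width: 0.0164
```

play_rows(steps=[[[0,0,4.5],[0,0,0],0.0],[[0,0,9],[0,0,-0.03],0.0],[[0,4,9],[0,0,-0.1],0.0],[[0,8,9],[0,0,-0.2],0.0],[[0,12,9],[0,0,-0.31],0.0]])

```text
time: 4.85
ee_pos: [0.5549, -0.047, 0.2571]
ee_rot: [2.347, 2.088, 0.0]
contact_force: [1.4, 0.0, -0.7]
gripper_width: 0.0164
```

play_rows(steps=[[[0.1,4,0],[0,0,0],0.0],[[0.2,8,0],[0,0,0],0.0],[[0.3,12,0],[0,0,0],0.0],[[0.4,15,0],[0,0,0],0.0],[[0.5,15,0],[0,0,0],0.0]])

```text
time: 5.35
ee_pos: [0.5593, 0.1056, 0.2565]
ee_rot: [-2.335, -2.1, 0.0]
contact_force: [0.2, -0.0, 0.9]
gripper_width: 0.0162
```

```bash
python3 - <<'E'
from h import *
s=env.get_state(); print(np.round(s['ee_pos'],4),np.round(s['ee_rot'],3),s['gripper_width'])
w=env.snapshot('wrist'); cv2.imwrite('pics/w4.png',w)
ps=[(np.array(r['point'])*[640,400],round(r['conf'],2)) for r in env.pinpoint('wrist','well_2')]
for p,c in ps: print('wrist',p.round(1),c,atz('wrist',p,.085).round(4))
t=env.snapshot('top'); cv2.imwrite('pics/t4.png',t)
# dark blobs from the initial top picture
g=cv2.cvtColor(cv2.imread('pics/top0.png'),cv2.COLOR_BGR2GRAY)
for u,v in [(228.5,201.3),(246.5,203),(264.5,204.6)]:
    x0,y0=int(u)-7,int(v)-7; c=g[y0:y0+15,x0:x0+15].astype(float); wgt=np.clip(np.percentile(c,70)-c-25,0,None)
    yy,xx=np.mgrid[y0:y0+15,x0:x0+15]; q=((xx*wgt).sum()/wgt.sum(),(yy*wgt).sum()/wgt.sum()); print('top',np.round(q,2),atz('top',q,.085).round(4))
E
```

```text
[0.5593 0.1056 0.2565] [-2.335 -2.1    0.   ] 0.016167568617213437
wrist [316.5 116.8] 0.84 [0.5646 0.1722 0.085 ]
wrist [319.1 155. ] 0.79 [0.563  0.1306 0.085 ]
wrist [316.2  83.2] 0.67 [0.5681 0.2061 0.085 ]
wrist [315.9  37.6] 0.62 [0.5725 0.2487 0.085 ]
top [228.11 200.91] [0.5704 0.2123 0.085 ]
top [246.1  202.54] [0.5663 0.1727 0.085 ]
top [264.09 204.28] [0.5619 0.1331 0.085 ]
```

View pics/w4.png

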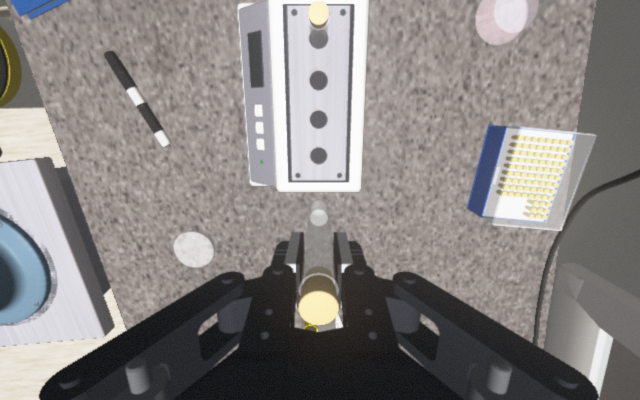

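The held tube is upright between the jaws, with its stopper at (319,308) and its foot at about (319,215). The wells are at (319,156), (319,120), (318,81) and (318,40). I'll work out the offset between foot and wells.

```bash
python3 - <<'E'
from h import *
s=env.get_state(); e=np.array(s['ee_pos'])
w=cv2.imread('pics/w4.png'); g=cv2.cvtColor(w,cv2.COLOR_BGR2GRAY)
for u,v in [(319,156),(319,120),(318,81)]:
    x0,y0=u-12,v-12; c=g[y0:y0+25,x0:x0+25].astype(float); wgt=np.clip(np.percentile(c,70)-c-35,0,None)
    yy,xx=np.mgrid[y0:y0+25,x0:x0+25]; q=((xx*wgt).sum()/wgt.sum(),(yy*wgt).sum()/wgt.sum()); print('wrist',np.round(q,2),atz('wrist',q,.085).round(4))
print('foot',atz('wrist',(319,217),e[2]-.081),'stopper top',atz('wrist',(319,308),e[2]+.05),e)
cv2.imwrite('pics/f.png',cv2.resize(w[190:340,255:380],(500,600),interpolation=cv2.INTER_CUBIC))
print('foot proj on axis',proj('wrist',(e[0],e[1],e[2]-.081)),proj('wrist',(e[0],e[1],e[2]+.05)))
E
```

```text
wrist [318.18 155.29] [0.562  0.1295 0.085 ]
wrist [318.17 119.03] [0.5664 0.1689 0.085 ]
wrist [318.15  80.02] [0.5707 0.2082 0.085 ]
foot [0.55841244 0.08952772 0.17566231] stopper top [0.55944964 0.10074042 0.30666231] [0.55983053 0.10163873 0.25666231]
foot proj on axis [319.09576504 203.51543959] [319.70916217 306.00120072]
```

View pics/f.png

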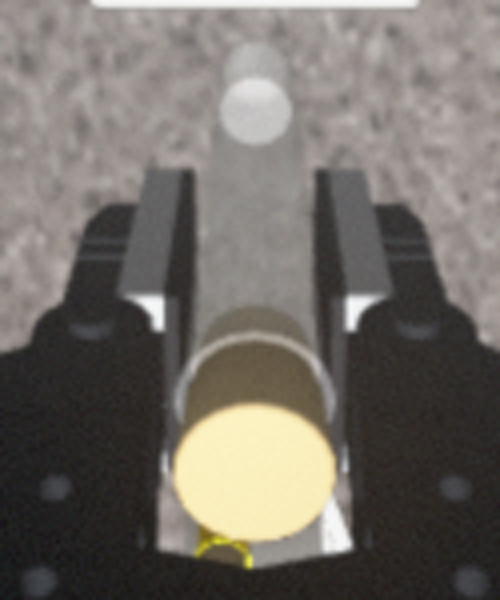

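play_rows(steps=[[[0.2,2,0],[0,0,0],0.0],[[0.2,3.2,-2],[0,0,0],0.0],[[0.2,3.2,-5],[0,0,0],0.0],[[0.2,3.2,-7.4],[0,0,0],0.0],[[0.2,3.2,-7.4],[0,0,0],0.0]])

```text
time: 6.0
ee_pos: [0.5593, 0.1323, 0.1794]
ee_rot: [-2.34, -2.09, 0.01]
contact_force: [-0.7, -0.0, -0.8]
gripper_width: 0.0164
```

play_rows(steps=[[[0,0,0],[0,0,0],0.0],[[0,0,0],[0,0,0],0.0]])

```text
time: 6.2
ee_pos: [0.5631, 0.1335, 0.1848]
ee_rot: [2.341, 2.092, 0.003]
contact_force: [-0.8, -0.4, 0.7]
gripper_width: 0.0165
```

```bash
python3 - <<'E'
from h import *
w=env.snapshot('wrist'); sc=env.snapshot('scene'); 
L=[env.get_state() for _ in range(1)]
s=L[0]; print(np.round(s['ee_pos'],4),np.round(s['ee_rot'],3),np.round(s['contact_force'],2))
a=cv2.resize(w[120:340,230:410],(400,489)); b=cv2.resize(sc[150:320,190:330],(400,486))
cv2.imwrite('pics/p1.png',np.hstack([a[:486],b]))
for p in [(.562,.133,.085),(.566,.1727,.085)]: print(proj('wrist',p),proj('scene',p))
E
```

```text
[0.5632 0.1338 0.1849] [2.341 2.093 0.004] [ 0.41  0.54 -1.04]
[317.38542059 198.30436684] [272.20783756 233.79477856]
[316.84729908 154.59513654] [257.2427755  246.36350516]
```

View pics/p1.png

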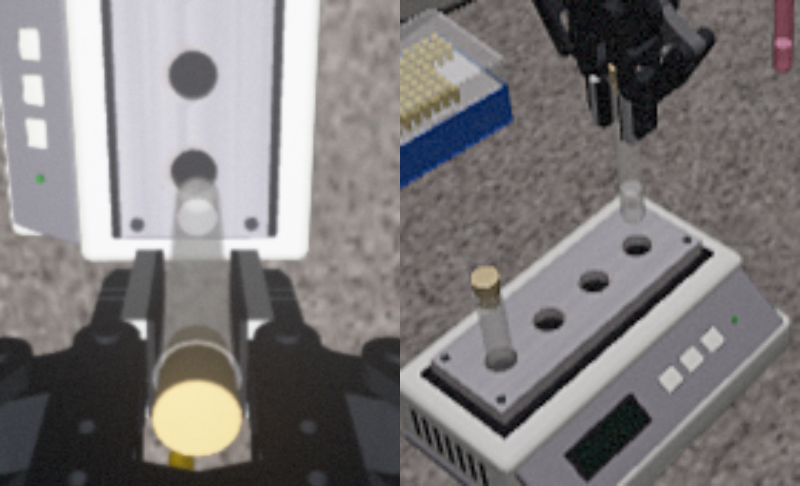

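```bash
python3 - <<'E'
from h import *
e=np.array(env.get_state()['ee_pos']);print(e)
print('on-axis foot px',proj('wrist',(e[0],e[1],e[2]-.081)),'stop px',proj('wrist',(e[0],e[1],e[2]+.05)))
print('foot meas',atz('wrist',(318.7,207.8),e[2]-.081),'stop meas',atz('wrist',(230+196/2.222,120+417/2.222),e[2]+.05),'well',atz('wrist',(316.9,196.5),.085))
print('scene: foot',atz('scene',(190+632/2.857,150+205/2.857),e[2]-.081),'well',atz('scene',(190+637/2.857,150+245/2.857),.085))
E
```

```text
[0.5632487  0.13384642 0.18489349]
on-axis foot px [318.73132142 203.64818358] stop px [320.1924743  305.84100355]
foot meas [0.56281121 0.1301565  0.10389349] stop meas [0.56237565 0.13308719 0.23489349] well [0.56175241 0.13475904 0.085     ]
scene: foot [ 0.35404242 -0.01745114  0.10389349] well [ 0.34177688 -0.00449241  0.085     ]
```

```bash
python3 - <<'E'
from h import *
e=np.array(env.get_state()['ee_pos'])
S=lambda x,y:(190+(x-400)/2.857,150+y/2.857)
print('scene: foot',atz('scene',S(632,211),e[2]-.081),'well',atz('scene',S(637,245),.085),[atz('scene',S(*q),.085).round(4).tolist() for q in [(594,281),(549,319)]])
print('expected foot px',[ (np.array(proj('scene',(e[0],e[1],e[2]-.081)))-[190,150])*2.857+[400,0]])
sc=env.snapshot('scene');w=env.snapshot('wrist')
a=cv2.resize(w[180:270,275:365],(400,400),interpolation=cv2.INTER_CUBIC);b=cv2.resize(sc[175:245,240:310],(400,400),interpolation=cv2.INTER_CUBIC)
cv2.imwrite('pics/p2.png',np.hstack([a,b]))
E
```

```text
scene: foot [0.56691471 0.12765881 0.10389349] well [0.55788693 0.13623182 0.085     ] [[0.5621, 0.1758, 0.085], [0.566, 0.2154, 0.085]]
expected foot px [array([630.8019604, 219.0373774])]
```

View pics/p2.png

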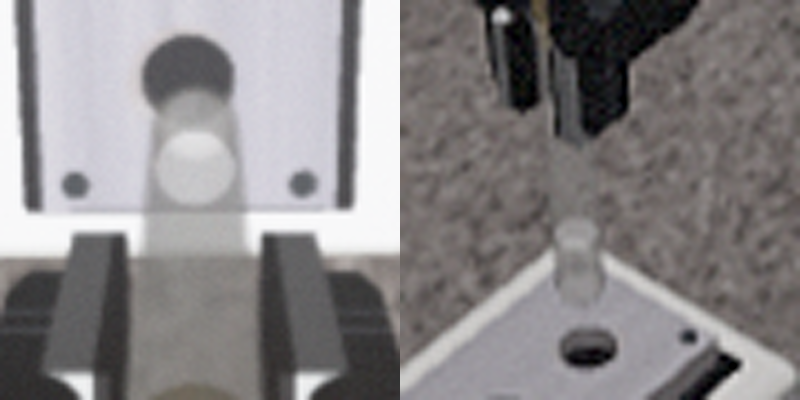

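play_rows(steps=[[[-0.15,0.3,0],[0,0,0],0.0],[[-0.15,0.3,-0.5],[0,0,0],0.0],[[-0.15,0.3,-1],[0,0,0],0.0],[[-0.15,0.3,-1.3],[0,0,0],0.0],[[-0.15,0.3,-1.3],[0,0,0],0.0]])

```text
time: 6.9
ee_pos: [0.5598, 0.1371, 0.1691]
ee_rot: [-2.34, -2.094, 0.002]
contact_force: [-0.0, 1.2, -0.1]
gripper_width: 0.0165
```

```bash
python3 - <<'E'
from h import *
w=env.snapshot('wrist');sc=env.snapshot('scene'); s=env.get_state(); print(np.round(s['ee_pos'],4),np.round(s['ee_rot'],3),np.round(s['contact_force'],2))
a=cv2.resize(w[180:270,275:365],(400,400),interpolation=cv2.INTER_CUBIC);b=cv2.resize(sc[175:245,240:310],(400,400),interpolation=cv2.INTER_CUBIC)
cv2.imwrite('pics/p3.png',np.hstack([a,b]))
E
```

```text
[0.5603 0.1371 0.1698] [-2.341e+00 -2.095e+00  1.000e-03] [ 0.45  0.82 -1.55]
```

View pics/p3.png

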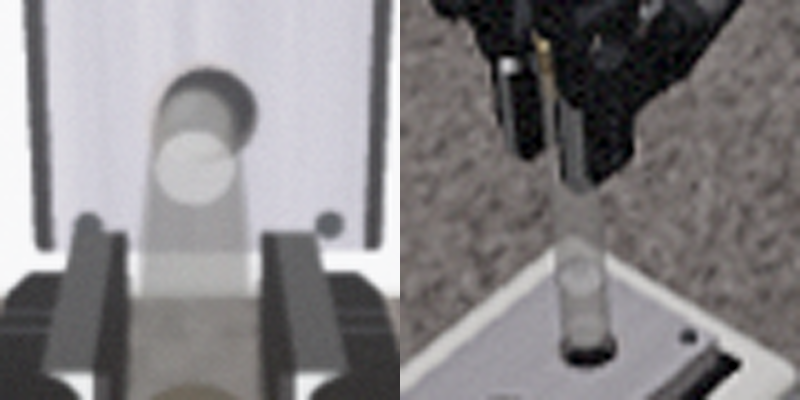

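play_rows(steps=[[[0.2,0.15,0],[0,0,0],0.0],[[0.2,0.15,-0.3],[0,0,0],0.0],[[0.2,0.15,-0.6],[0,0,0],0.0],[[0.2,0.15,-0.9],[0,0,0],0.0],[[0.2,0.15,-0.9],[0,0,0],0.0]])

```text
time: 7.5
ee_pos: [0.5639, 0.1377, 0.1633]
ee_rot: [2.338, 2.091, 0.003]
contact_force: [-2.2, -3.5, 9.4]
gripper_width: 0.0166
```

play_rows(steps=[[[0,0,0],[0,0,0],0.0]])

```text
time: 7.6
ee_pos: [0.5638, 0.1377, 0.1632]
ee_rot: [2.339, 2.091, 0.002]
contact_force: [-1.2, -3.6, 10.1]
gripper_width: 0.0169
```

play_rows(steps=[[[0,0,0.3],[0,0,0],0.0],[[-0.1,-0.2,0.3],[0,0,0],0.0],[[-0.1,-0.2,0],[0,0,0],0.0],[[-0.1,-0.2,0],[0,0,0],0.0]])

```text
time: 8.0
ee_pos: [0.5615, 0.1362, 0.1603]
ee_rot: [2.341, 2.094, -0.001]
contact_force: [1.8, -1.4, -1.4]
gripper_width: 0.0167
```

play_rows(steps=[[[0,-0.05,-0.3],[0,0,0],0.0],[[0,-0.05,-0.6],[0,0,0],0.0],[[0,-0.05,-0.9],[0,0,0],0.0],[[0,-0.05,-0.9],[0,0,0],0.0]])

```text
time: 8.4
ee_pos: [0.5614, 0.136, 0.1514]
ee_rot: [2.341, 2.095, -0.001]
contact_force: [1.3, -3.0, -1.9]
gripper_width: 0.0165
```

play_rows(steps=[[[0,-0.1,-0.2],[0,0,0],0.0],[[0,-0.1,-0.4],[0,0,0],0.0],[[0,-0.1,-0.6],[0,0,0],0.0],[[0,-0.1,-0.6],[0,0,0],0.0]])

```text
time: 8.8
ee_pos: [0.5611, 0.1352, 0.1457]
ee_rot: [-2.341, -2.095, 0.001]
contact_force: [0.5, -0.6, -2.5]
gripper_width: 0.0164
```

play_rows(steps=[[[0,0,-0.2],[0,0,0],0.0],[[0,0,-0.4],[0,0,0],0.0],[[0,0,-0.4],[0,0,0],0.0]])

```text
time: 9.1
ee_pos: [0.5612, 0.1351, 0.1417]
ee_rot: [-2.341, -2.095, 0.001]
contact_force: [-0.8, -0.7, -1.0]
gripper_width: 0.0163
```

play_rows(steps=[[[0,0,-0.2],[0,0,0],0.0],[[0,0,-0.4],[0,0,0],0.0],[[0,0,-0.4],[0,0,0],0.0]])

```text
time: 9.4
ee_pos: [0.5612, 0.1352, 0.1376]
ee_rot: [-2.341, -2.095, 0.001]
contact_force: [0.0, -1.3, -0.7]
gripper_width: 0.0166
```

play_rows(steps=[[[0,0,-0.2],[0,0,0],0.0],[[0,0,-0.4],[0,0,0],0.0],[[0,0,-0.4],[0,0,0],0.0]])

```text
time: 9.7
ee_pos: [0.5612, 0.1351, 0.1336]
ee_rot: [-2.341, -2.095, 0.001]
contact_force: [0.7, -1.0, -1.3]
gripper_width: 0.0165
```

```bash
cat > st.py <<'E'
from h import *
def stop(im):
    m=cv2.inRange(cv2.cvtColor(im,cv2.COLOR_BGR2HSV),(12,45,150),(32,140,255)); m[:250]=0; m[:,:270]=0; m[:,370:]=0
    n,l,st,c=cv2.connectedComponentsWithStats(m); i=1+np.argmax(st[1:,4]); return c[i].round(1),st[i]
if __name__=='__main__':
    print(stop(cv2.imread('pics/w4.png')))
    w=env.snapshot('wrist'); print(stop(w)); s=env.get_state(); print(np.round(s['ee_pos'],4),np.round(s['contact_force'],2))
E
python3 st.py
```

```text
(array([318. , 307.7]), array([ 298,  291,   41,   35, 1136], dtype=int32))
(array([318.1, 307.7]), array([ 298,  291,   41,   35, 1131], dtype=int32))
[0.5613 0.1351 0.1336] [-0.11 -0.25 -1.65]
```

play_rows(steps=[[[0,0,-0.15],[0,0,0],0.0],[[0,0,-0.3],[0,0,0],0.0],[[0,0,-0.3],[0,0,0],0.0]])

```text
time: 10.05
ee_pos: [0.5613, 0.1351, 0.1308]
ee_rot: [-2.341, -2.095, 0.0]
contact_force: [-2.1, -0.3, -1.1]
gripper_width: 0.0165
```

play_rows(steps=[[[0,0,-0.15],[0,0,0],0.0],[[0,0,-0.3],[0,0,0],0.0],[[0,0,-0.3],[0,0,0],0.0]])

```text
time: 10.35
ee_pos: [0.5613, 0.1351, 0.1278]
ee_rot: [-2.341, -2.095, 0.0]
contact_force: [-1.0, 1.1, -0.2]
gripper_width: 0.0167
```

play_rows(steps=[[[0,0,-0.15],[0,0,0],0.0],[[0,0,-0.3],[0,0,0],0.0],[[0,0,-0.3],[0,0,0],0.0]])

```text
time: 10.65
ee_pos: [0.5613, 0.1351, 0.1247]
ee_rot: [-2.341, -2.095, 0.0]
contact_force: [-0.9, 0.7, -1.6]
gripper_width: 0.0167
```

play_rows(steps=[[[0,0,-0.15],[0,0,0],0.0],[[0,0,-0.3],[0,0,0],0.0],[[0,0,-0.3],[0,0,0],0.0]])

```text
time: 10.95
ee_pos: [0.5613, 0.1351, 0.1218]
ee_rot: [-2.341, -2.095, 0.0]
contact_force: [-1.9, 0.7, -0.6]
gripper_width: 0.0166
```

play_rows(steps=[[[0,0,-0.15],[0,0,0],0.0],[[0,0,-0.3],[0,0,0],0.0],[[0,0,-0.3],[0,0,0],0.0]])

```text
time: 11.25
ee_pos: [0.5614, 0.1351, 0.1188]
ee_rot: [-2.341, -2.095, 0.0]
contact_force: [-1.0, 0.1, -0.8]
gripper_width: 0.0167
```

play_rows(steps=[[[0,0,-0.15],[0,0,0],0.0],[[0,0,-0.3],[0,0,0],0.0],[[0,0,-0.3],[0,0,0],0.0]])

```text
time: 11.55
ee_pos: [0.5614, 0.1351, 0.1158]
ee_rot: [-2.341, -2.095, 0.0]
contact_force: [-2.4, -0.3, -0.9]
gripper_width: 0.0164
```

```bash
python3 st.py; python3 - <<'E'
from h import *
w=env.snapshot('wrist');sc=env.snapshot('scene')
a=cv2.resize(w[120:340,230:410],(400,486)); b=cv2.resize(sc[150:290,215:330],(400,486),interpolation=cv2.INTER_CUBIC)
cv2.imwrite('pics/p4.png',np.hstack([a,b]))
E
```

```text
(array([318. , 307.7]), array([ 298,  291,   41,   35, 1136], dtype=int32))
(array([318.1, 307.8]), array([ 298,  291,   41,   35, 1127], dtype=int32))
[0.5614 0.1351 0.1158] [-1.63 -0.27 -1.  ]
```

View pics/p4.png

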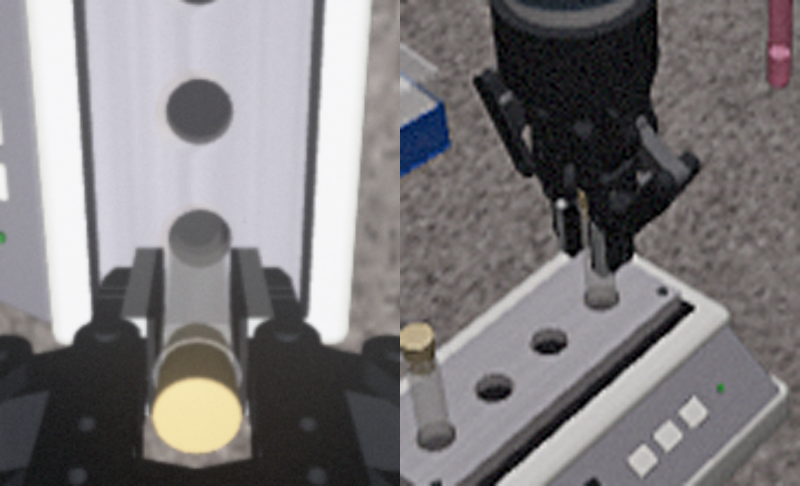

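The tube is inside well 4 and deeper than either sleeve would allow, with no slip in the grip. I'll continue down gently to the floor.

play_rows(steps=[[[0,0,-0.15],[0,0,0],0.0],[[0,0,-0.3],[0,0,0],0.0],[[0,0,-0.3],[0,0,0],0.0]])

```text
time: 12.0
ee_pos: [0.5614, 0.1351, 0.1129]
ee_rot: [2.341, 2.095, -0.0]
contact_force: [-0.7, -0.1, -0.2]
gripper_width: 0.0164
```

play_rows(steps=[[[0,0,-0.15],[0,0,0],0.0],[[0,0,-0.3],[0,0,0],0.0],[[0,0,-0.3],[0,0,0],0.0]])

```text
time: 12.3
ee_pos: [0.5614, 0.1351, 0.1098]
ee_rot: [-2.341, -2.095, 0.0]
contact_force: [-2.0, -0.5, -1.3]
gripper_width: 0.0166
```

play_rows(steps=[[[0,0,-0.1],[0,0,0],0.0],[[0,0,-0.2],[0,0,0],0.0],[[0,0,-0.2],[0,0,0],0.0]])

```text
time: 12.6
ee_pos: [0.5614, 0.1352, 0.1079]
ee_rot: [-2.341, -2.095, 0.0]
contact_force: [-1.8, -0.4, -0.3]
gripper_width: 0.0168
```

play_rows(steps=[[[0,0,-0.1],[0,0,0],0.0],[[0,0,-0.2],[0,0,0],0.0],[[0,0,-0.2],[0,0,0],0.0]])

```text
time: 12.9
ee_pos: [0.5615, 0.1351, 0.106]
ee_rot: [2.341, 2.095, 0.0]
contact_force: [-1.5, -0.0, -1.2]
gripper_width: 0.0169
```

play_rows(steps=[[[0,0,-0.1],[0,0,0],0.0],[[0,0,-0.1],[0,0,0],0.0]])

```text
time: 13.1
ee_pos: [0.5615, 0.1352, 0.1053]
ee_rot: [2.341, 2.095, 0.0]
contact_force: [-3.1, -0.1, 1.6]
gripper_width: 0.0168
```

play_rows(steps=[[[0,0,-0.1],[0,0,0],0.0],[[0,0,-0.1],[0,0,0],0.0]])

```text
time: 13.3
ee_pos: [0.5616, 0.1352, 0.1046]
ee_rot: [2.341, 2.095, 0.001]
contact_force: [-2.9, 0.3, 4.2]
gripper_width: 0.0166
```

play_rows(steps=[[[0,0,-0.1],[0,0,0],0.0],[[0,0,-0.1],[0,0,0],0.0],[[0,0,-0.1],[0,0,0],0.0]])

```text
time: 13.6
ee_pos: [0.5617, 0.1352, 0.1039]
ee_rot: [2.341, 2.095, 0.001]
contact_force: [-4.2, -0.4, 7.6]
gripper_width: 0.0168
```

play_rows(steps=[[[0,0,0],[0,0,0],0.1],[[0,0,0],[0,0,0],0.3],[[0,0,0],[0,0,0],0.5],[[0,0,0],[0,0,0],0.5],[[0,0,0],[0,0,0],0.5]])

```text
time: 14.1
ee_pos: [0.5617, 0.1351, 0.1029]
ee_rot: [2.341, 2.094, 0.0]
contact_force: [0.3, 0.3, -0.8]
gripper_width: 0.0427
```

play_rows(steps=[[[0,0,1],[0,0,0],0.5],[[0,0,4],[0,0,0],0.5],[[0,0,8],[0,0,0],0.5],[[0,0,12],[0,0,0],0.5],[[0,0,12],[0,0,0],0.5]])

```text
time: 14.6
ee_pos: [0.5652, 0.1356, 0.2303]
ee_rot: [2.336, 2.09, 0.015]
contact_force: [0.5, 0.7, -0.4]
gripper_width: 0.0429
```

play_rows(steps=[[[0,-4,0],[0,0,0],0.5],[[0,-8,0],[0,0,0],0.5],[[0,-8,0],[0,0,0],0.5],[[0,-8,0],[0,0,0],0.5]])

```text
time: 15.0
ee_pos: [0.5614, 0.0545, 0.2232]
ee_rot: [-2.343, -2.092, -0.001]
contact_force: [-0.2, 0.2, 0.5]
gripper_width: 0.0428
```

```bash
python3 - <<'E'
from h import *
s=env.get_state(); print(s['time'],np.round(s['ee_pos'],4),np.round(s['contact_force'],1),s['gripper_width'])
w=env.snapshot('wrist');sc=env.snapshot('scene');t=env.snapshot('top')
def blobs(im,n):
    m=cv2.inRange(cv2.cvtColor(im,cv2.COLOR_BGR2HSV),(12,45,130),(32,140,255)); k,l,st,c=cv2.connectedComponentsWithStats(m)
    for j in range(1,k):
        if 20<st[j,4]<900:
            p=atz(n,c[j],.156)
            if abs(p[0]-.567)<.03 and .1<p[1]<.3: print(n,c[j].round(1),st[j,4],p.round(4))
blobs(t,'top');blobs(w,'wrist');blobs(sc,'scene')
a=cv2.resize(w,(640,400))[0:300,150:500]; b=cv2.resize(sc[110:290,215:440],(450,360),interpolation=cv2.INTER_CUBIC)
cv2.imwrite('pics/p5.png',np.hstack([a,b[:300]]))
E
```

```text
15.0 [0.5614 0.0545 0.2232] [-0.2  0.2  0.5] 0.042833490485286944
top [202.4 193.8] 41 [0.5748 0.2517 0.156 ]
wrist [305.2 106.9] 376 [0.5598 0.1344 0.156 ]
scene [271. 207.] 53 [0.5586 0.1343 0.156 ]
scene [219.3 246.5] 65 [0.5729 0.2536 0.156 ]
```

View pics/p5.png

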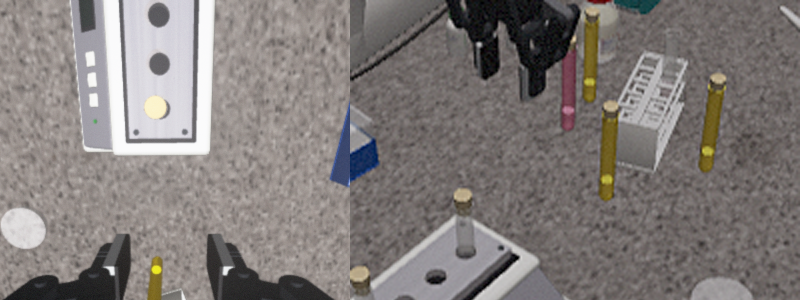

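```bash
python3 -c "
from rig import env
print(env.sign_off())"
```

```text
the job is handed in; nothing more can be done
None
```

The stoppered tube now stands on the floor of well_4, released, and the job is handed in; no verdict was reported. Well_4 was the first well I tried, so wells 2 and 3 were never probed.

- **Entry:** the first touch caught the rim of the well with about 10 N. I backed off, shifted by about 2 mm, and it then went in cleanly.
- **Depth:** the tube passed both sleeve depths (32 and 41 mm) without stopping. It met a sprung stop at about 60 mm, where the force rose to 7.6 N at roughly 4 N/mm, which matches the floor spring.
- **After release:** the last pictures show the tube upright in well_4 and the gripper clear of it. The wrist and scene cameras put its stopper at about the expected height and within 2–3 mm of the well axis. This is coarser than the 3 mm limit, but the bore leaves only about 1 mm of play.
- **Other tubes:** the tube in well_1 sits at the same pixel in the top camera as at the start. The open tube still shows in its place in the rack in the last picture, but I did not measure it.

Three checks did not fully agree:
- **Missing spring grip:** I did not feel the spring ball's 2–8 N, nor any clear drag, on the way down. It may have been hidden in sensor noise and offset of about 1–2 N.
- **Camera offset:** the scene camera places the wells about 4 mm away from where the top and wrist cameras do, so I relied on the latter two.
- **Top camera:** the colour search on the top camera's last picture did not find the loaded tube's stopper.

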